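Put the stacked lids back on the sweet jars

TASK

The sweet jars have just been refilled and their four lids are piled up on the counter. Take the pile apart and put each lid on the open jar of its own colour, fully home and flat over the neck; set the lids down rather than dropping them, and leave the jars standing where they are.

Things in the scene. Friction and masses are not known exactly. Their poses are not given: they have to be found in the camera images.
- lid_red_knob (a point): Loose red lid, largest of 4, 112 mm across: upside-down round cup 34 mm high to its flat top (skirt 30 deep, 106 wide inside) with a cylindrical knob, 24 across, 26 high, on top, the grip. This point: knob's centre, on the axis, 13 above the flat top, 47 above the skirt's edge; z up. Starts on the counter: pile red, yellow, green, blue, bottom to top; each skirt rests on the next flat top and hides its knob. 40-170 g.
- lid_yellow_knob (a point): Loose yellow lid, second largest of 4, 96 mm across: upside-down round cup 34 mm high to its flat top (skirt 30 deep, 90 wide inside) with a cylindrical knob, 24 across, 26 high, on top, the grip. This point: knob's centre, on the axis, 13 above the flat top, 47 above the skirt's edge; z up. Starts on the red lid: pile red, yellow, green, blue, bottom to top; each skirt rests on the next flat top and hides its knob. 40-170 g.
- lid_green_knob (a point): Loose green lid, third largest of 4, 80 mm across: upside-down round cup 34 mm high to its flat top (skirt 30 deep, 74 wide inside) with a cylindrical knob, 24 across, 26 high, on top, the grip. This point: knob's centre, on the axis, 13 above the flat top, 47 above the skirt's edge; z up. Starts on the yellow lid: pile red, yellow, green, blue, bottom to top; each skirt rests on the next flat top and hides its knob. 40-170 g.
- lid_blue_knob (a point): Loose blue lid, smallest of 4, 64 mm across: upside-down round cup 34 mm high to its flat top (skirt 30 deep, 58 wide inside) with a cylindrical knob, 24 across, 26 high, on top, the grip. This point: knob's centre, on the axis, 13 above the flat top, 47 above the skirt's edge; z up. Starts on the green lid: pile red, yellow, green, blue, bottom to top; each skirt rests on the next flat top and hides its knob. 40-170 g.
- jar_red_mouth (a point): Open glass jar of red sweets, red band at the shoulder, largest of 4; loose, heavy (0.5-1.1 kg). Body 116 mm across, 105 high; neck (top 33 mm) tapers from 96 across at its foot to 86 at the top; the red lid goes over it with 5 to 10 to spare all round. This point: centre of the neck's top, 105 above the counter; z up. Lid fully home: its top rests on the neck, knob centre 17 above this point.
- jar_yellow_mouth (a point): Open glass jar of yellow sweets, yellow band at the shoulder, second largest of 4; loose, heavy (0.5-1.1 kg). Body 100 mm across, 105 high; neck (top 33 mm) tapers from 80 across at its foot to 70 at the top; the yellow lid goes over it with 5 to 10 to spare all round. This point: centre of the neck's top, 105 above the counter; z up. Lid fully home: its top rests on the neck, knob centre 17 above this point.
- jar_green_mouth (a point): Open glass jar of green sweets, green band at the shoulder, third largest of 4; loose, heavy (0.5-1.1 kg). Body 84 mm across, 105 high; neck (top 33 mm) tapers from 64 across at its foot to 54 at the top; the green lid goes over it with 5 to 10 to spare all round. This point: centre of the neck's top, 105 above the counter; z up. Lid fully home: its top rests on the neck, knob centre 17 above this point.
- jar_blue_mouth (a point): Open glass jar of blue sweets, blue band at the shoulder, smallest of 4; loose, heavy (0.5-1.1 kg). Body 68 mm across, 105 high; neck (top 33 mm) tapers from 48 across at its foot to 38 at the top; the blue lid goes over it with 5 to 10 to spare all round. This point: centre of the neck's top, 105 above the counter; z up. Lid fully home: its top rests on the neck, knob centre 17 above this point.
Not all that is in view belongs to the job. What is shaped like the part that bears jar_red_mouth but blue or purple is not meant.

How it is judged:
By the outcome, as a careful person would: the job done as asked, in the order asked, and still so for the second after the job is handed in, with the robot touching nothing.
It also fails if it takes over 115 s, if anything falls off the work surface, if the arm or the gripper's body presses on something with over 40 N, if the wrist force passes 120 N, or if a joint passes its speed limit or range.

ROBOT

A 6-joint arm with a two-finger parallel gripper is mounted at the origin on the work surface. World frame = base frame: x ahead of the robot, y to its left, z up, the work surface at z = 0. Lengths are in mm, angles in rad, forces in N, time in s.
With the tool pointing down it reaches from about 400 to 925 mm from the base axis. Payload 12.5 kg.
Tool frame: the origin (TCP) lies on the centre line of the jaws, within the pads' length; the fingertips stand 25 mm ahead of it and the grasp point (between the pads) lies 6 mm ahead of it (bot.tcp_to_tips is the distance from the TCP to the fingertips, in mm); z points along the fingers, y is the line along which they close (so a half turn about z gives the same grasp; the last joint's range is limited). The gripper opens to 95 mm and grips with 3 to 60 N. Pads are 20 mm wide; open, the fingers measure 119 mm over their backs; the gripper's body (75 mm by 180 mm) begins 59 mm behind the grasp point.
Start: joints at [1.021, 0.491, 1.559, -0, 1.092, -0.106], TCP at [268.344, 564.478, 239.661] pointing down, gripper open.
Joint ranges: [-3.1, 3.1], [-0.84, 2.19], [0.05, 2.79], [-1.13, 4.28], [0.06, 2.93], [-2.69, 2.69]. Speed limits (rad/s): [2.22, 2.22, 2.79, 3.14, 3.14, 3.14].

INTERFACE

Orientations are given as a unit quaternion [w, x, y, z].
In Python, from bench import bot gives the robot as it stands.
- The arm moves only by the shell command python3 -m inch 'ROWS'. ROWS is JSON, a list that holds one entry, the list of rows, each a list of 7 numbers: the shift along the world's x, y, z in mm, then the turn, a rotation vector about the world's x, y, z in rad, then the finger opening in mm, from 0 to 95.1. A call has 1 to 5 rows; each row shifts and turns the commanded pose from where the row before left it; what a row does not reach is not made up. A row lasts 1/8 s, in which the tool goes at most 62.5 mm and 10.7 degrees, less where a joint would pass 70% of its speed; a pose out of reach is approached as far as the arm can. A call is refused whole if a number of a shift passes 62.5 or a number of a turn 0.188, either way. A call with a gripper value outside its range is refused whole. The fingers move at their own pace and stop on an object; the grip force is fixed at half the most. Time passes only in rows, so rows that do not move let the fingers close. It gives the time, the measured TCP pose, the force, the opening and the grip force at its end, in the units of the state.
- bot.sense(): the state, without advancing time (a new reading comes with each control period).
- bot.snapshot(name): name is "scene" or "top" or "wrist"; returns (picture, depth): 480x640x3 uint8, red, green, blue; 480x640 float32, mm along the optical axis (not along the pixel's ray), 0 where there is no reading.
- bot.calibration(name): a dict with "intrinsics" (3x3 intrinsics, pixels), "rvec" (rotation vector, rad) and "tvec" (3), from world to camera coordinates, as OpenCV has them. Camera axes: x right, y down, z forward; pixel columns grow to the right and rows downward; lengths in mm; the calibration is good to about 2 mm. A picture is of the moment at which its call begins: read the wrist's pose just before it. calibration takes no time and is no camera call; for the wrist camera it gives the pose at the moment of the call.
- bot.hand_in(): hands the job in; it is judged then, once.
Trained networks look in the newest picture that a camera, given by its name, has taken for a name from the list of things; names that differ only in an ending like _2 or _b are one class to them, and where a whole thing is asked for, a point or a joint stands for the part that bears it (a point fixed in the world has none). Each returns a list of dicts, best first, with "confidence" (0 to 1); they miss things now and then, are a little off and sometimes report something else, mostly with a low value. They report only what shows in the picture. A call takes as long as a camera call. They do not tell look-alikes from the thing itself.
- bot.recognise(camera, thing): "extent" ([left, top, right, bottom] in pixels, round what is visible of it).
The state is a dict: "t": time; "joint_positions": joint angles; "joint_vel": joint speeds; "joint_efforts": joint torques, N m; "ee_pos": TCP position; "tcp_rot": TCP orientation; "contact_force": force on the tool from outside, world axes, zero at the start; "ft_torque": the same for the moment, N m; "gripper_width": finger opening in mm; "finger_force": force on a finger pad.
Only numpy, scipy, OpenCV 4.12 (cv2) and the standard library are available. Lean on these libraries where they do the work, as an engineer would, in place of code of your own. Each camera call takes 0.05 s, during which the arm holds its last target. There are 200 camera calls.

## Working session

There is one attempt and no reset: what is moved stays moved. The work goes in short steps, Python scripts to look and compute and a shell command to move; the robot and the scene stay as the last step left them, time stands still between calls to the robot, and variables do not carry over. Pictures are saved under pics/ and viewed, at most 14 in all, crops included, and the job is handed in when it is done.

```bash
mkdir -p pics; ls; python3 - <<'E'
from bench import bot
import cv2
s=bot.sense();print(s)
for c in("scene","top"):
    p,d=bot.snapshot(c);cv2.imwrite(f"pics/{c}0.png",p[:,:,::-1])
    for k in("red","yellow","green","blue"):
        for n in(f"lid_{k}_knob",f"jar_{k}_mouth"):
            print(c,n,[(round(r["confidence"],2),[round(v) for v in r["extent"]]) for r in bot.recognise(c,n)][:3])
E
```

```text
pics
{'t': 0.0, 'joint_positions': array([ 1.02138064e+00,  4.91597042e-01,  1.55943487e+00,  2.44567888e-05,
        1.09167674e+00, -1.05568127e-01]), 'joint_vel': array([-0.00108966,  0.00011456, -0.00048224, -0.00038665,  0.00150707,
        0.00051772]), 'joint_efforts': array([-1.69808496e-03, -6.12648439e+01, -2.58181411e+01,  6.92755217e-02,
        4.81972564e-02, -1.12798064e-04]), 'ee_pos': array([268.23665414, 564.28911118, 239.04346105]), 'tcp_rot': array([-1.89763052e-04,  2.20112101e-01,  9.75474424e-01, -5.24853402e-04]), 'contact_force': array([ 0.09137959, -0.11162325,  0.37214917]), 'ft_torque': array([0.0066027 , 0.00642316, 0.06755574]), 'finger_force': 0.0, 'gripper_width': 95.17682715462688}
scene lid_red_knob [(0.82, [160, 274, 208, 305])]
scene jar_red_mouth [(0.98, [457, 230, 507, 290]), (0.89, [392, 288, 449, 356]), (0.85, [388, 204, 436, 249])]
scene lid_yellow_knob [(0.68, [161, 258, 204, 287])]
scene jar_yellow_mouth [(0.56, [185, 301, 231, 362]), (0.39, [161, 248, 197, 274])]
scene lid_green_knob [(0.98, [160, 246, 197, 272])]
scene jar_green_mouth [(0.92, [262, 244, 302, 300])]
scene lid_blue_knob [(0.75, [164, 230, 190, 260])]
scene jar_blue_mouth [(0.93, [341, 294, 373, 350])]
top lid_red_knob [(0.76, [448, 221, 484, 264])]
top jar_red_mouth [(0.74, [147, 234, 200, 282]), (0.68, [226, 141, 277, 192]), (0.63, [153, 151, 216, 206])]
top lid_yellow_knob [(0.88, [452, 219, 484, 260]), (0.75, [462, 218, 489, 255])]
top jar_yellow_mouth [(0.88, [413, 131, 460, 180])]
top lid_green_knob [(0.56, [459, 219, 482, 254])]
top jar_green_mouth [(0.73, [355, 218, 393, 258]), (0.68, [454, 223, 489, 261])]
top lid_blue_knob [(0.97, [468, 225, 498, 251])]
top jar_blue_mouth [(0.77, [287, 155, 317, 187])]
```

View pics/scene0.png

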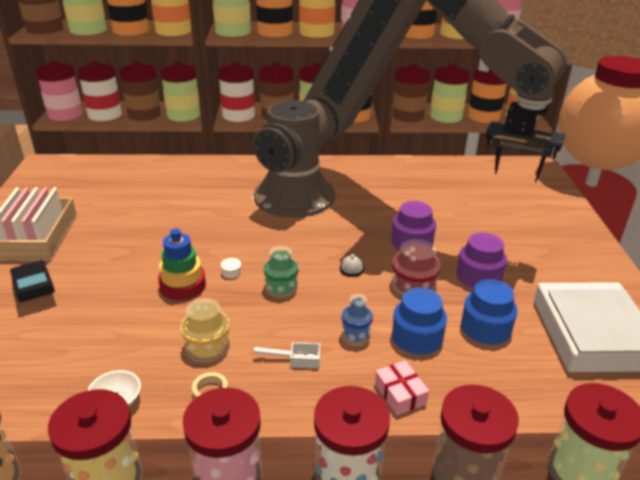

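View pics/top0.png

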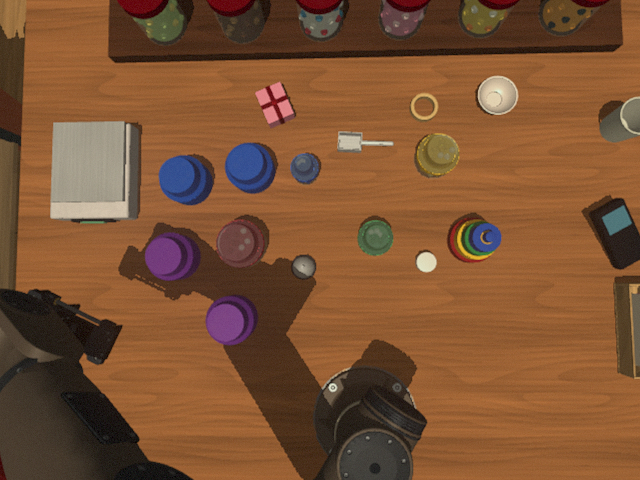

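The pile is at scene (180,265) and top (473,240). The open jars in the top view are red (241,243), yellow (437,155), green (375,237) and blue (305,167). The plain blue and purple jars beside the red one are decoys. Next I'll localise them with depth.

```bash
cat > h.py <<'E'
from bench import bot
import numpy as np, cv2
def cloud(cam, snap=None):
    c=bot.calibration(cam); p,d=snap or bot.snapshot(cam)
    K=np.array(c["intrinsics"]);R=cv2.Rodrigues(np.array(c["rvec"],float))[0];t=np.array(c["tvec"],float).ravel()
    v,u=np.mgrid[:480,:640]
    X=np.stack([(u-K[0,2])/K[0,0]*d,(v-K[1,2])/K[1,1]*d,d],-1)
    W=(X-t)@R; W[d<=0]=np.nan
    return p,W,(K,R,t)
def ray(C,u,v,z):
    K,R,t=C; o=-R.T@t; r=R.T@np.array([(u-K[0,2])/K[0,0],(v-K[1,2])/K[1,1],1]); return o+r*(z-o[2])/r[2]
def circ(W,x,y,rad,z0,z1):
    "points within rad of x,y in the height band: count, min-enclosing circle centre, radius, median z"
    m=(np.hypot(W[...,0]-x,W[...,1]-y)<rad)&(W[...,2]>z0)&(W[...,2]<z1)
    P=W[m]
    if len(P)<8: return len(P)
    lo,hi=np.percentile(P[:,:2],2,0),np.percentile(P[:,:2],98,0)
    return len(P),((lo+hi)/2).round(1),(hi-lo).round(1),np.median(P[:,2]).round(1)
E
python3 - <<'E'
from h import *
for cam,J in(("top",dict(red=(241,243),yellow=(437,155),green=(375,237),blue=(305,167),pile=(486,237),dec1=(250,167),dec2=(185,179),pur1=(172,256),pur2=(232,320),salt=(303,266),white=(426,262))),):
    p,W,C=cloud(cam); print("cam",(-C[1].T@C[2]).round())
    for k,(u,v) in J.items():
        z=105 if k!="pile" else 162
        g=ray(C,u,v,z); print(k,g.round(),W[v,u].round(),"band",circ(W,g[0],g[1],70,90,118),"body",circ(W,g[0],g[1],70,40,74),"hi",circ(W,g[0],g[1],70,118,200))
E
```

```text
cam [ 371.   72. 1149.]
red [432. 289. 105.] [432. 289. 106.] band (1133, array([432.6, 300.9]), array([79.3, 80.4]), np.float64(103.7)) body (575, array([433.3, 300.6]), array([110.5, 109.5]), np.float64(66.4)) hi 0
yellow [ 634. -169.  105.] [ 633. -168.  108.] band (801, array([ 645.6, -178.3]), array([66. , 65.1]), np.float64(103.9)) body (518, array([ 645.7, -178.9]), array([96., 96.]), np.float64(66.1)) hi 0
green [444. -22. 105.] [444. -22. 106.] band (484, array([443.8, -24.9]), array([51.1, 51. ]), np.float64(103.6)) body (442, array([443.5, -25.3]), array([79.8, 80. ]), np.float64(66.2)) hi 0
blue [610. 139. 105.] [610. 139. 103.] band (248, array([617.2, 143.8]), array([37.2, 36.9]), np.float64(103.3)) body (345, array([617.6, 145.2]), array([65.8, 65.7]), np.float64(65.7)) hi 0
pile [ 437. -257.  162.] [ 438. -258.  158.] band (316, array([ 438.3, -256.2]), array([75.9, 58.6]), np.float64(101.0)) body (382, array([ 438.3, -252.5]), array([92.5, 67. ]), np.float64(66.1)) hi (699, array([ 438.2, -264.7]), array([56. , 59.1]), np.float64(135.4))
dec1 [611. 268. 105.] [612. 2
[... 231 characters left out ...]
42.7]), array([80.4, 80.9]), np.float64(103.9)) body (557, array([592.5, 435.6]), array([110. ,  96.2]), np.float64(65.5)) hi 0
pur1 [403. 451. 105.] [403. 450. 106.] band (1155, array([403.6, 471.9]), array([79.5, 80. ]), np.float64(103.5)) body (558, array([402.6, 457.5]), array([111.7,  82. ]), np.float64(65.5)) hi 0
pur2 [255. 309. 105.] [255. 309. 103.] band (1186, array([249.6, 324.4]), array([79.4, 79.8]), np.float64(103.5)) body (562, array([249.3, 320.8]), array([111.4, 104.1]), np.float64(65.8)) hi 0
salt [378. 144. 105.] [378. 149.  34.] band 0 body (9, array([373.9, 151.1]), array([9. , 5.2]), np.float64(43.6)) hi 0
white [ 385. -138.  105.] [ 386. -154.   27.] band 0 body 0 hi 0
```

```bash
python3 -m inch '[[[40,-62,0,0,0,0,95],[40,-62,0,0,0,0,95],[40,-62,0,0,0,0,95],[40,-62,0,0,0,0,95],[40,-62,0,0,0,0,95]]]'
python3 -m inch '[[[0,-62,0,0,0,0,95],[0,-62,0,0,0,0,95],[0,-62,0,0,0,0,95],[0,-62,0,0,0,0,95],[0,-62,0,0,0,0,95]]]'
python3 -m inch '[[[-10,-50,10,0,0,0,60],[-10,-50,10,0,0,0,60],[-10,-50,10,0,0,0,60],[0,-30,10,0,0,0,60],[0,0,0,0,0,0,60]]]'
python3 - <<'E'
from h import *
s=bot.snapshot("wrist");p,W,C=cloud("wrist",s);cv2.imwrite("pics/w1.png",p[:,:,::-1])
print(bot.sense()["ee_pos"],(-C[1].T@C[2]).round())
print("knob",circ(W,438,-258,45,145,175),"top",circ(W,438,-258,45,128,145))
p,W,C=cloud("top");print("knob",circ(W,438,-258,45,145,175),"top",circ(W,438,-258,45,128,145))
E
```

```text
t: 1.58
ee_pos: [438.6, 300.2, 239.9]
tcp_rot: [0.0, 0.22, 0.976, 0.0]
contact_force: [0.5, 0.3, 0.0]
gripper_width: 94.8
finger_force: 0.0
t: 2.2
ee_pos: [437.6, -10.0, 240.0]
tcp_rot: [0.0, 0.22, 0.976, 0.0]
contact_force: [0.7, -0.0, -0.2]
gripper_width: 94.9
finger_force: 0.0
t: 2.82
ee_pos: [407.8, -189.8, 280.1]
tcp_rot: [0.001, 0.221, 0.975, -0.0]
contact_force: [-0.6, -0.1, -0.4]
gripper_width: 60.4
finger_force: 0.0
[ 407.57149433 -188.53093058  279.66490126] [ 343. -159.  424.]
knob (108, array([ 438.3, -258.1]), array([9.2, 5.3]), np.float64(155.7)) top (2519, array([ 431.9, -263.4]), array([53.5, 53.8]), np.float64(134.9))
knob 0 top 0
```

View pics/w1.png

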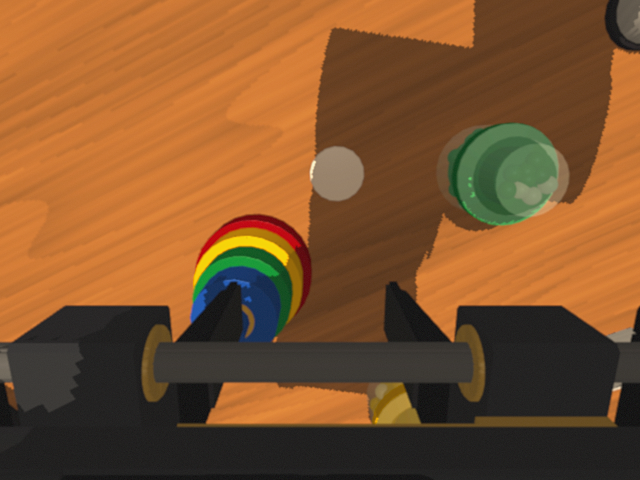

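The wrist view shows the pile at (245,280), partly behind the fingers. The camera sits on the base side of the tool, so I'll back off by about (63,-30) to see the knob clearly.

```bash
python3 -m inch '[[[45,-50,0,0,0,0,60],[48,-50,0,0,0,0,60],[0,0,0,0,0,0,60]]]' >/dev/null
cat > look.py <<'E'
from h import *; import sys
x,y,zt=map(float,sys.argv[1:4])  # approx knob xy, flat top z
print("tcp",bot.sense()["ee_pos"].round(1))
p,W,C=cloud("wrist"); 
if len(sys.argv)>4: cv2.imwrite(f"pics/{sys.argv[4]}.png",p[:,:,::-1])
for a,b in((20,32),(-7,7)):print(circ(W,x,y,55,zt+a,zt+b))
E
python3 look.py 438 -258 136 w2
```

```text
tcp [ 494.8 -280.5  278. ]
(1222, array([ 436.5, -268.8]), array([20.8, 20.9]), np.float64(161.5))
(6235, array([ 436.4, -268.7]), array([57.4, 57.4]), np.float64(135.6))
```

View pics/w2.png

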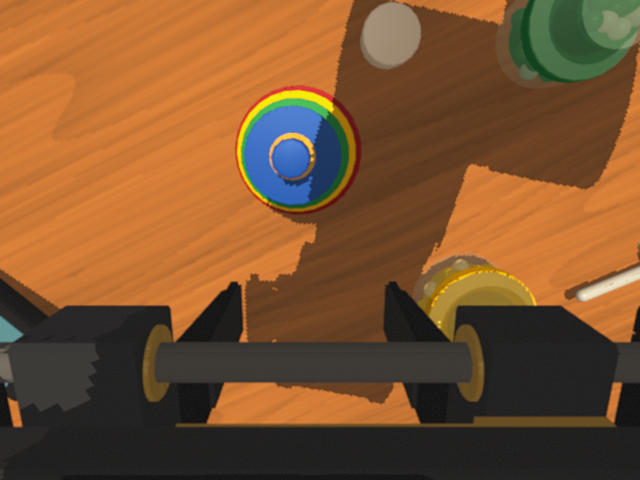

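The view shows a concentric pile with the blue knob at (292,158), which is world (436.5,-268.8).

```bash
python3 -m inch '[[[-58,12,0,0,0,0,60],[0,0,-50,0,0,0,60],[0,0,-30,0,0,0,60],[0,0,0,0,0,0,60]]]'
```

```text
t: 3.85
ee_pos: [433.9, -265.7, 198.6]
tcp_rot: [-0.002, 0.22, 0.976, 0.001]
contact_force: [-0.2, -0.9, 0.8]
gripper_width: 59.7
finger_force: 0.0
```

```bash
python3 -m inch '[[[2.5,-3,-20,0,0,0,50],[0,0,-14,0,0,0,50],[0,0,0,0,0,0,50],[0,0,0,0,0,0,50]]]'; python3 -m inch '[[[0,0,0,0,0,0,10],[0,0,0,0,0,0,10],[0,0,0,0,0,0,10],[0,0,0,0,0,0,10],[0,0,0,0,0,0,10]]]'
```

```text
t: 4.35
ee_pos: [437.6, -270.6, 166.4]
tcp_rot: [0.0, 0.22, 0.976, -0.0]
contact_force: [0.1, 0.5, 0.6]
gripper_width: 50.3
finger_force: 0.0
t: 4.97
ee_pos: [437.4, -270.7, 165.8]
tcp_rot: [0.0, 0.22, 0.975, 0.0]
contact_force: [-1.0, 0.6, 3.0]
gripper_width: 23.3
finger_force: 30.0
```

```bash
python3 -m inch '[[[0,0,15,0,0,0,10],[0,0,40,0,0,0,10],[0,0,30,0,0,0,10],[10,25,0,0,0,0,10],[20,45,0,0,0,0,10]]]'
python3 -m inch '[[[20,46,0,0,0,0,10],[20,46,0,0,0,0,10],[20,46,0,0,0,0,10],[20,46,0,0,0,0,10],[20,46,0,0,0,0,10]]]'
python3 -m inch '[[[20,45,0,0,0,0,10],[20,45,0,0,0,0,10],[10,25,0,0,0,0,10],[0,0,0,0,0,0,10],[0,0,0,0,0,0,10]]]'
python3 - <<'E'
from h import *
p,W,C=cloud("wrist");cv2.imwrite("pics/w3.png",p[:,:,::-1])
print(bot.sense()["ee_pos"],circ(W,617,144,45,95,112),circ(W,617,144,60,40,72))
E
```

```text
t: 5.6
ee_pos: [467.4, -200.8, 251.9]
tcp_rot: [0.001, 0.221, 0.975, -0.0]
contact_force: [0.9, 0.6, -0.5]
gripper_width: 23.3
finger_force: 30.0
t: 6.22
ee_pos: [567.8, 30.9, 251.7]
tcp_rot: [0.0, 0.22, 0.975, 0.0]
contact_force: [0.7, 0.2, -1.2]
gripper_width: 23.2
finger_force: 30.0
t: 6.85
ee_pos: [617.0, 143.8, 251.0]
tcp_rot: [-0.0, 0.22, 0.975, -0.0]
contact_force: [0.9, 0.3, -0.8]
gripper_width: 23.3
finger_force: 30.0
[617.05921003 143.45639717 251.03745634] (113, array([602.1, 149.7]), array([ 9.8, 19.6]), np.float64(98.8)) (1722, array([604.6, 145.7]), array([42.2, 59.3]), np.float64(66.4))
```

View pics/w3.png

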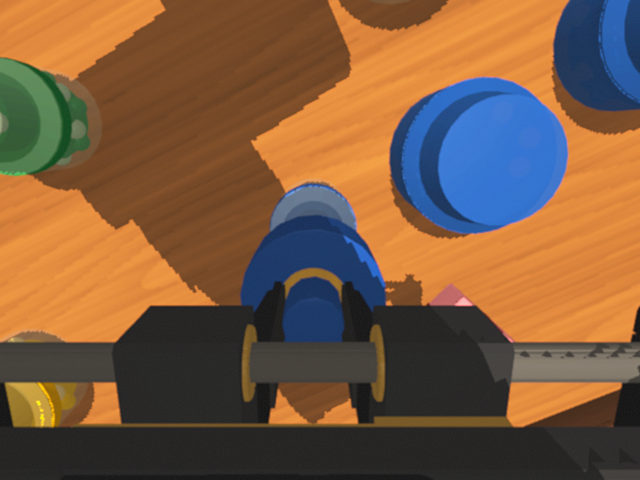

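The view shows the blue lid held level over its jar. Before lowering, I'll check that the wrist and top camera frames agree.

```bash
python3 - <<'E'
from h import *
p,W,C=cloud("wrist")
print("dec1 wrist",circ(W,621,280,60,90,118), "lid",circ(W,617,145,45,215,230))
p,W,C=cloud("top")
print("dec1 top",circ(W,621,280,60,90,118),"lid",circ(W,617,145,40,195,230))
E
python3 -m inch '[[[0,0,-40,0,0,0,10],[0,0,-25,0,0,0,10],[0,0,-15,0,0,0,10],[0,0,0,0,0,0,10]]]'
```

```text
dec1 wrist (14477, array([620.5, 277.7]), array([79.1, 80.2]), np.float64(104.5)) lid (7542, array([605.7, 145.9]), array([42.1, 54.3]), np.float64(220.9))
dec1 top (375, array([618.5, 305.2]), array([75.2, 35.2]), np.float64(104.0)) lid 0
t: 7.5
ee_pos: [617.2, 143.9, 170.2]
tcp_rot: [-0.001, 0.22, 0.975, -0.0]
contact_force: [0.3, -0.2, -0.9]
gripper_width: 23.4
finger_force: 30.0
```

```bash
python3 -m inch '[[[-0.5,-2,-7,0,0,0,10],[0,0,-8,0,0,0,10],[0,0,-8,0,0,0,10],[0,0,-5,0,0,0,10],[0,0,0,0,0,0,10]]]'
```

```text
t: 8.12
ee_pos: [616.7, 142.4, 142.2]
tcp_rot: [-0.0, 0.22, 0.975, -0.0]
contact_force: [-0.3, 0.4, -0.5]
gripper_width: 23.4
finger_force: 30.0
```

```bash
python3 -m inch '[[[0,0,-1.5,0,0,0,10],[0,0,-1.5,0,0,0,10],[0,0,-1,0,0,0,10],[0,0,0,0,0,0,10]]]'
```

```text
t: 8.62
ee_pos: [617.0, 142.4, 138.9]
tcp_rot: [0.0, 0.22, 0.975, 0.0]
contact_force: [0.7, 0.7, 1.2]
gripper_width: 22.9
finger_force: 30.0
```

```bash
python3 -m inch '[[[0,0,-1,0,0,0,10],[0,0,0,0,0,0,10]]]'
```

```text
t: 8.88
ee_pos: [617.0, 142.4, 138.8]
tcp_rot: [0.001, 0.22, 0.975, 0.0]
contact_force: [-4.1, 0.2, 9.5]
gripper_width: 23.2
finger_force: 30.0
```

Contact came at the expected height of 138.8. I'll release and return to the viewing spot.

```bash
python3 -m inch '[[[0,0,0,0,0,0,40],[0,0,0,0,0,0,50],[0,0,20,0,0,0,60],[0,0,50,0,0,0,60],[0,0,30,0,0,0,60]]]'
python3 -m inch '[[[-14,-54,4,0,0,0,60],[-14,-54,4,0,0,0,60],[-14,-54,0,0,0,0,60],[-14,-54,0,0,0,0,60],[-14,-54,0,0,0,0,60]]]'
python3 -m inch '[[[-14,-54,0,0,0,0,60],[-14,-54,0,0,0,0,60],[-14,-54,0,0,0,0,60],[0,0,0,0,0,0,60]]]'
python3 look.py 437 -269 102
python3 - <<'E'
from h import *
p,W,C=cloud("top")
print("blue lid",circ(W,617,144,40,98,116),circ(W,617,144,40,125,140))
E
```

```text
t: 9.5
ee_pos: [617.2, 142.4, 239.6]
tcp_rot: [0.001, 0.22, 0.975, 0.0]
contact_force: [0.0, -0.1, -0.8]
gripper_width: 59.4
finger_force: 0.0
t: 10.12
ee_pos: [546.2, -129.3, 245.6]
tcp_rot: [0.0, 0.22, 0.975, 0.0]
contact_force: [1.2, -0.6, 0.7]
gripper_width: 59.5
finger_force: 0.0
t: 10.62
ee_pos: [503.8, -292.8, 245.2]
tcp_rot: [-0.0, 0.222, 0.975, -0.0]
contact_force: [0.4, -0.4, -0.2]
gripper_width: 59.8
finger_force: 0.0
tcp [ 503.8 -292.8  245.2]
(1251, array([ 437., -269.]), array([20.8, 20.9]), np.float64(127.5))
(10819, array([ 436.8, -268.9]), array([71.5, 71.5]), np.float64(101.6))
blue lid (490, array([615.2, 144.5]), array([58.7, 58.5]), np.float64(108.0)) (90, array([615.7, 145. ]), array([21.1, 20.6]), np.float64(133.8))
```

Blue is seated, with its flat top at 108 and its knob at 134. Now green.

```bash
python3 -m inch '[[[-33,11,-20,0,0,0,60],[-33,11,-20,0,0,0,60],[-1,1,-35,0,0,0,60],[0,0,-15,0,0,0,50],[0,0,0,0,0,0,50]]]'
```

```text
t: 11.35
ee_pos: [438.3, -266.0, 155.2]
tcp_rot: [-0.001, 0.219, 0.976, 0.0]
contact_force: [0.4, -0.4, 0.8]
gripper_width: 51.0
finger_force: 0.0
```

```bash
python3 -m inch '[[[0,0,-13,0,0,0,50],[0,0,-10,0,0,0,50],[0,0,0,0,0,0,50],[0,0,0,0,0,0,50]]]'
```

```text
t: 11.85
ee_pos: [438.0, -266.8, 132.8]
tcp_rot: [0.0, 0.22, 0.975, -0.0]
contact_force: [-0.0, -0.3, 0.1]
gripper_width: 50.1
finger_force: 0.0
```

```bash
python3 -m inch '[[[-1,-3,-1,0,0,0,50],[0,0,0,0,0,0,10],[0,0,0,0,0,0,10],[0,0,0,0,0,0,10],[0,0,0,0,0,0,10]]]'; python3 -m inch '[[[0,0,0,0,0,0,10],[0,0,0,0,0,0,10]]]'
```

```text
t: 12.48
ee_pos: [436.9, -269.6, 131.7]
tcp_rot: [0.0, 0.22, 0.975, 0.0]
contact_force: [-1.1, 0.3, 0.4]
gripper_width: 23.5
finger_force: 30.0
t: 12.72
ee_pos: [436.9, -269.6, 131.7]
tcp_rot: [0.0, 0.22, 0.975, 0.0]
contact_force: [-0.0, -0.0, 1.7]
gripper_width: 23.1
finger_force: 30.0
```

```bash
python3 -m inch '[[[0,0,15,0,0,0,10],[0,0,45,0,0,0,10],[0,5,45,0,0,0,10],[1,35,10,0,0,0,10],[2,53,0,0,0,0,10]]]'
python3 -m inch '[[[1,55,0,0,0,0,10],[1,55,0,0,0,0,10],[1,40,0,0,0,0,10],[0,0,0,0,0,0,10],[0,0,0,0,0,0,10]]]'
python3 - <<'E'
from h import *
print(bot.sense()["ee_pos"]);p,W,C=cloud("wrist");cv2.imwrite("pics/w4.png",p[:,:,::-1])
print(circ(W,443,-26,60,210,225),circ(W,443,-26,60,40,72))
E
```

```text
t: 13.35
ee_pos: [440.0, -176.5, 248.5]
tcp_rot: [0.001, 0.221, 0.975, -0.0]
contact_force: [1.5, -0.3, -1.1]
gripper_width: 23.5
finger_force: 30.0
t: 13.98
ee_pos: [443.0, -26.9, 247.2]
tcp_rot: [0.0, 0.22, 0.976, -0.0]
contact_force: [-0.3, -0.0, -0.9]
gripper_width: 23.5
finger_force: 30.0
[442.95125815 -26.93348882 247.2204289 ]
(12152, array([429.7, -23.8]), array([50.7, 66.5]), np.float64(217.1)) (1894, array([423.9, -21.8]), array([45.2, 68.7]), np.float64(66.5))
```

```bash
python3 -m inch '[[[0,0,-40,0,0,0,10],[0,0,-25,0,0,0,10],[0,0,-12,0,0,0,10],[0,0,-7,0,0,0,10],[0,0,-7,0,0,0,10]]]';python3 -m inch '[[[0,0,-7,0,0,0,10],[0,0,-5,0,0,0,10],[0,0,-2,0,0,0,10],[0,0,-1.5,0,0,0,10],[0,0,0,0,0,0,10]]]'
```

```text
t: 14.65
ee_pos: [443.2, -27.0, 155.9]
tcp_rot: [0.001, 0.22, 0.975, 0.0]
contact_force: [0.4, -1.2, 0.4]
gripper_width: 23.5
finger_force: 30.0
t: 15.28
ee_pos: [442.9, -26.6, 140.2]
tcp_rot: [0.0, 0.22, 0.975, 0.0]
contact_force: [-0.1, 0.4, -1.2]
gripper_width: 23.4
finger_force: 30.0
```

```bash
python3 -m inch '[[[0,0,-1,0,0,0,10],[0,0,-1,0,0,0,10],[0,0,-0.5,0,0,0,10],[0,0,0,0,0,0,10]]]'
```

```text
t: 15.78
ee_pos: [443.0, -26.7, 138.6]
tcp_rot: [0.001, 0.22, 0.975, 0.0]
contact_force: [-4.6, 0.7, 17.2]
gripper_width: 23.5
finger_force: 30.0
```

Green is in contact at 138.6, so it is home. I'll release it and go look at the yellow knob.

```bash
python3 -m inch '[[[0,0,0,0,0,0,40],[0,0,0,0,0,0,50],[0,0,20,0,0,0,60],[0,0,50,0,0,0,60],[6,-10,25,0,0,0,60]]]'
python3 -m inch '[[[12,-53,0,0,0,0,60],[12,-53,0,0,0,0,60],[12,-53,0,0,0,0,60],[12,-53,0,0,0,0,60],[6,-43,0,0,0,0,60]]]'
python3 -m inch '[[[0,0,0,0,0,0,60],[0,0,0,0,0,0,60]]]'
python3 look.py 437 -269 68
python3 - <<'E'
from h import *
p,W,C=cloud("top")
print("green lid",circ(W,443,-26,50,98,116),circ(W,443,-26,40,125,140))
E
```

```text
t: 16.4
ee_pos: [449.0, -36.5, 234.6]
tcp_rot: [0.001, 0.22, 0.976, 0.0]
contact_force: [0.2, 0.7, -0.8]
gripper_width: 59.6
finger_force: 0.0
t: 17.02
ee_pos: [503.0, -293.8, 232.2]
tcp_rot: [-0.0, 0.22, 0.975, 0.0]
contact_force: [-0.2, 0.4, -0.1]
gripper_width: 59.7
finger_force: 0.0
t: 17.27
ee_pos: [502.5, -291.1, 232.2]
tcp_rot: [-0.0, 0.22, 0.975, 0.0]
contact_force: [0.5, -0.6, -0.6]
gripper_width: 60.5
finger_force: 0.0
tcp [ 502.5 -291.1  232.2]
(1075, array([ 436.9, -269.1]), array([20.9, 20.9]), np.float64(93.5))
(14028, array([ 436.4, -268.9]), array([85.6, 85.8]), np.float64(67.6))
green lid (766, array([444.9, -24.4]), array([70.4, 73.4]), np.float64(107.9)) (90, array([443.1, -25.1]), array([20.8, 20.9]), np.float64(133.6))
```

```bash
python3 -m inch '[[[-33,11,-30,0,0,0,60],[-32.5,10.5,-30,0,0,0,60],[0,0,-40,0,0,0,60],[0,0,-14,0,0,0,50],[0,0,0,0,0,0,50]]]';python3 -m inch '[[[0,0,0,0,0,0,50],[0,0,0,0,0,0,50]]]'
```

```text
t: 18.0
ee_pos: [437.7, -269.8, 118.6]
tcp_rot: [-0.0, 0.22, 0.976, 0.0]
contact_force: [-0.5, 0.6, -0.2]
gripper_width: 51.0
finger_force: 0.0
t: 18.25
ee_pos: [437.8, -270.4, 119.6]
tcp_rot: [0.001, 0.22, 0.976, -0.0]
contact_force: [0.2, -0.6, -0.4]
gripper_width: 49.9
finger_force: 0.0
```

```bash
python3 -m inch '[[[-0.5,0.5,-14,0,0,0,50],[0,0,-7.5,0,0,0,50],[0,0,0,0,0,0,50],[0,0,0,0,0,0,10],[0,0,0,0,0,0,10]]]'; python3 -m inch '[[[0,0,0,0,0,0,10],[0,0,0,0,0,0,10],[0,0,0,0,0,0,10],[0,0,0,0,0,0,10]]]'
```

```text
t: 18.88
ee_pos: [437.0, -269.7, 97.3]
tcp_rot: [0.0, 0.22, 0.975, -0.0]
contact_force: [0.8, 1.5, -0.2]
gripper_width: 35.3
finger_force: 0.0
t: 19.38
ee_pos: [436.9, -269.7, 97.3]
tcp_rot: [0.0, 0.22, 0.975, 0.0]
contact_force: [0.1, 0.1, 3.4]
gripper_width: 23.4
finger_force: 30.0
```

```bash
python3 -m inch '[[[0,0,15,0,0,0,10],[0,0,45,0,0,0,10],[0,0,50,0,0,0,10],[14,6,38,0,0,0,10],[40,17,0,0,0,0,10]]]'
python3 -m inch '[[[50,21,0,0,0,0,10],[50,21,0,0,0,0,10],[40,18,0,0,0,0,10],[14,6,0,0,0,0,10],[0,0,0,0,0,0,10]]]'
python3 -m inch '[[[0,0,0,0,0,0,10],[0,0,0,0,0,0,10]]]'
python3 - <<'E'
from h import *
p,W,C=cloud("wrist");cv2.imwrite("pics/w5.png",p[:,:,::-1])
E
```

```text
t: 20.0
ee_pos: [491.3, -247.4, 249.5]
tcp_rot: [0.003, 0.221, 0.975, -0.001]
contact_force: [0.4, -1.0, -1.6]
gripper_width: 23.2
finger_force: 30.0
t: 20.62
ee_pos: [644.7, -180.4, 245.2]
tcp_rot: [-0.0, 0.22, 0.976, 0.0]
contact_force: [-0.9, 0.0, -2.2]
gripper_width: 23.6
finger_force: 30.0
t: 20.88
ee_pos: [644.0, -181.4, 245.6]
tcp_rot: [0.0, 0.221, 0.975, -0.0]
contact_force: [-0.9, -0.7, -0.9]
gripper_width: 23.4
finger_force: 30.0
```

View pics/w5.png

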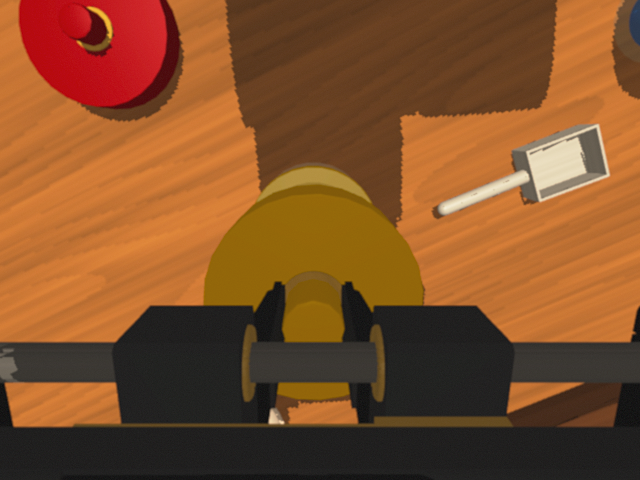

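The lid is level and centred, with the jar visible symmetrically behind it at about (316,170). Lowering.

```bash
python3 -m inch '[[[0.5,0.5,-40,0,0,0,10],[0,0,-25,0,0,0,10],[0,0,-12,0,0,0,10],[0,0,-7,0,0,0,10],[0,0,-7,0,0,0,10]]]';python3 -m inch '[[[0,0,-7,0,0,0,10],[0,0,-4,0,0,0,10],[0,0,-2,0,0,0,10],[0,0,-1,0,0,0,10],[0,0,0,0,0,0,10]]]'
```

```text
t: 21.55
ee_pos: [645.6, -180.4, 154.7]
tcp_rot: [0.001, 0.22, 0.975, -0.0]
contact_force: [0.1, 0.2, -1.4]
gripper_width: 23.3
finger_force: 30.0
t: 22.18
ee_pos: [645.4, -180.2, 140.3]
tcp_rot: [0.0, 0.22, 0.975, 0.0]
contact_force: [-0.1, 0.5, -1.6]
gripper_width: 23.2
finger_force: 30.0
```

```bash
python3 -m inch '[[[0,0,-1,0,0,0,10],[0,0,-1,0,0,0,10],[0,0,-0.7,0,0,0,10],[0,0,0,0,0,0,10]]]'
```

```text
t: 22.68
ee_pos: [645.4, -180.2, 138.4]
tcp_rot: [0.0, 0.22, 0.975, -0.0]
contact_force: [-3.0, 0.7, 6.1]
gripper_width: 23.3
finger_force: 30.0
```

```bash
python3 -m inch '[[[0,0,-0.4,0,0,0,10],[0,0,0,0,0,0,40],[0,0,0,0,0,0,50],[0,0,20,0,0,0,60],[0,0,50,0,0,0,60]]]'
python3 -m inch '[[[-45,-35,15,0,0,0,60],[-45,-35,0,0,0,0,60],[-45,-35,0,0,0,0,60],[-7,-7,0,0,0,0,60],[0,0,0,0,0,0,60]]]'
python3 -m inch '[[[0,0,0,0,0,0,60],[0,0,0,0,0,0,60]]]'
python3 look.py 437 -269 34
python3 - <<'E'
from h import *
p,W,C=cloud("top")
print("yellow lid",circ(W,645,-179,55,98,116),circ(W,645,-179,40,125,140))
E
```

```text
t: 23.3
ee_pos: [644.5, -179.9, 205.5]
tcp_rot: [-0.002, 0.22, 0.975, 0.0]
contact_force: [-0.4, 0.3, 0.4]
gripper_width: 57.0
finger_force: 0.0
t: 23.92
ee_pos: [503.4, -292.5, 222.2]
tcp_rot: [0.0, 0.221, 0.975, 0.0]
contact_force: [-0.7, 0.3, 0.2]
gripper_width: 60.2
finger_force: 0.0
t: 24.18
ee_pos: [504.2, -291.3, 221.8]
tcp_rot: [-0.0, 0.219, 0.976, 0.0]
contact_force: [0.1, -0.8, 0.4]
gripper_width: 60.0
finger_force: 0.0
tcp [ 504.2 -291.3  221.8]
(918, array([ 437.8, -269. ]), array([20.8, 21. ]), np.float64(59.5))
(16504, array([ 436.7, -268.8]), array([98.7, 98.9]), np.float64(33.6))
yellow lid (1254, array([ 645.4, -177. ]), array([87.4, 87.8]), np.float64(108.0)) (94, array([ 645.4, -177.3]), array([21. , 21.8]), np.float64(134.0))
```

Yellow is seated, with its flat top at 108. Now red.

```bash
python3 -m inch '[[[-33,11,-30,0,0,0,60],[-33,11,-30,0,0,0,60],[0,0,-50,0,0,0,60],[0,0,-22,0,0,0,50],[0,0,0,0,0,0,50]]]';python3 -m inch '[[[0,0,0,0,0,0,50],[0,0,0,0,0,0,50]]]'
```

```text
t: 24.9
ee_pos: [437.1, -269.6, 88.9]
tcp_rot: [-0.001, 0.22, 0.976, 0.001]
contact_force: [0.5, 1.4, 0.6]
gripper_width: 50.9
finger_force: 0.0
t: 25.15
ee_pos: [437.8, -270.4, 91.1]
tcp_rot: [0.001, 0.22, 0.976, -0.0]
contact_force: [-0.1, 0.5, 0.4]
gripper_width: 50.1
finger_force: 0.0
```

```bash
python3 -m inch '[[[-0.3,0.5,-18,0,0,0,50],[0,0,-8,0,0,0,50],[0,0,0,0,0,0,50],[0,0,0,0,0,0,10],[0,0,0,0,0,0,10]]]'; python3 -m inch '[[[0,0,0,0,0,0,10],[0,0,0,0,0,0,10],[0,0,0,0,0,0,10],[0,0,0,0,0,0,10]]]'
```

```text
t: 25.78
ee_pos: [437.2, -269.8, 64.5]
tcp_rot: [0.0, 0.22, 0.975, -0.0]
contact_force: [-0.3, 1.2, -0.2]
gripper_width: 35.2
finger_force: 0.0
t: 26.28
ee_pos: [437.2, -269.7, 64.3]
tcp_rot: [0.0, 0.22, 0.975, -0.0]
contact_force: [0.0, 1.6, 5.0]
gripper_width: 23.7
finger_force: 30.0
```

```bash
python3 -m inch '[[[0,0,15,0,0,0,10],[0,0,45,0,0,0,10],[0,0,60,0,0,0,10],[0,0,50,0,0,0,10],[0,24,30,0,0,0,10]]]'
python3 -m inch '[[[0,50,0,0,0,0,10],[0,52,0,0,0,0,10],[0,52,0,0,0,0,10],[0,52,0,0,0,0,10],[0,52,0,0,0,0,10]]]'
python3 -m inch '[[[-1,52,0,0,0,0,10],[-1,52,0,0,0,0,10],[-1,52,0,0,0,0,10],[-1,52,0,0,0,0,10],[-1,50,0,0,0,0,10]]]'
python3 -m inch '[[[0,28,0,0,0,0,10],[0,0,0,0,0,0,10],[0,0,0,0,0,0,10],[0,0,0,0,0,0,10]]]'
python3 - <<'E'
from h import *
p,W,C=cloud("wrist");cv2.imwrite("pics/w6.png",p[:,:,::-1])
E
```

```text
t: 26.9
ee_pos: [437.1, -246.3, 267.3]
tcp_rot: [0.002, 0.221, 0.975, -0.001]
contact_force: [-0.2, -0.3, -1.9]
gripper_width: 23.3
finger_force: 30.0
t: 27.52
ee_pos: [436.5, 13.9, 264.9]
tcp_rot: [0.0, 0.22, 0.975, 0.0]
contact_force: [0.1, 0.8, -0.4]
gripper_width: 23.3
finger_force: 30.0
t: 28.15
ee_pos: [431.5, 272.0, 264.9]
tcp_rot: [0.0, 0.22, 0.976, 0.0]
contact_force: [1.0, -0.3, -0.2]
gripper_width: 23.3
finger_force: 30.0
t: 28.65
ee_pos: [432.1, 297.4, 264.4]
tcp_rot: [0.0, 0.221, 0.975, 0.0]
contact_force: [0.8, 1.1, -0.6]
gripper_width: 23.5
finger_force: 30.0
```

View pics/w6.png

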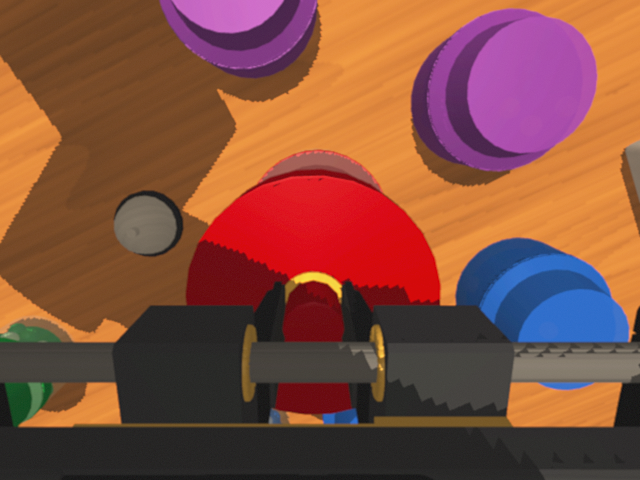

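The lid (187–440) sits slightly left of the jar (260–382). I'll shift by about (+1,+2.5) while lowering.

```bash
python3 -m inch '[[[1,2.3,-50,0,0,0,10],[0,0,-30,0,0,0,10],[0,0,-14,0,0,0,10],[0,0,0,0,0,0,10]]]';python3 -m inch '[[[0,0,-7,0,0,0,10],[0,0,-7,0,0,0,10],[0,0,-7,0,0,0,10],[0,0,-6,0,0,0,10],[0,0,0,0,0,0,10]]]'
```

```text
t: 29.2
ee_pos: [433.2, 300.3, 169.9]
tcp_rot: [-0.0, 0.22, 0.975, -0.0]
contact_force: [0.4, -0.1, -0.4]
gripper_width: 23.3
finger_force: 30.0
t: 29.82
ee_pos: [432.9, 300.6, 142.6]
tcp_rot: [-0.0, 0.22, 0.975, -0.0]
contact_force: [0.6, -0.1, -2.0]
gripper_width: 23.2
finger_force: 30.0
```

```bash
python3 -m inch '[[[0,0,-1.5,0,0,0,10],[0,0,-1,0,0,0,10],[0,0,-0.8,0,0,0,10],[0,0,0,0,0,0,10]]]'
```

```text
t: 30.32
ee_pos: [433.1, 300.6, 139.8]
tcp_rot: [0.0, 0.22, 0.975, 0.0]
contact_force: [0.4, 0.5, -1.0]
gripper_width: 23.2
finger_force: 30.0
```

```bash
python3 -m inch '[[[0,0,-0.7,0,0,0,10],[0,0,-0.5,0,0,0,10],[0,0,0,0,0,0,10]]]'
```

```text
t: 30.7
ee_pos: [433.1, 300.7, 139.3]
tcp_rot: [0.0, 0.22, 0.975, 0.0]
contact_force: [-2.7, -1.7, 8.1]
gripper_width: 23.1
finger_force: 30.0
```

```bash
python3 -m inch '[[[0,0,0,0,0,0,40],[0,0,0,0,0,0,50],[0,0,20,0,0,0,60],[0,0,50,0,0,0,60],[0,0,50,0,0,0,60]]]'
python3 -m inch '[[[0,-55,0,0,0,0,60],[0,-55,0,0,0,0,60],[0,-55,0,0,0,0,60],[0,0,0,0,0,0,60],[0,0,0,0,0,0,60]]]'
python3 - <<'E'
from h import *
p,W,C=cloud("top")
J=dict(red=(433,300,60),yellow=(645,-179,52),green=(443,-26,45),blue=(616,144,38))
for k,(x,y,r) in J.items(): print(k,circ(W,x,y,r,98,116),circ(W,x,y,30,125,140),"body",circ(W,x,y,r+5,40,72))
p,d=bot.snapshot("scene");cv2.imwrite("pics/s2.png",p[:,:,::-1])
E
```

```text
t: 31.32
ee_pos: [432.9, 300.6, 259.7]
tcp_rot: [-0.0, 0.22, 0.975, -0.0]
contact_force: [0.9, 0.4, -0.1]
gripper_width: 59.8
finger_force: 0.0
t: 31.95
ee_pos: [433.2, 135.9, 258.6]
tcp_rot: [0.0, 0.22, 0.975, 0.0]
contact_force: [0.2, 0.0, 0.4]
gripper_width: 60.0
finger_force: 0.0
red (973, array([433.1, 323.6]), array([101.6,  61.2]), np.float64(107.9)) (90, array([434.3, 301.4]), array([20.5, 21.4]), np.float64(134.0)) body (9, array([378.1, 312.9]), array([ 2.6, 21.3]), np.float64(64.1))
yellow (1254, array([ 645.3, -177.3]), array([87.1, 86.9]), np.float64(108.1)) (95, array([ 645.6, -177.1]), array([21.1, 21.1]), np.float64(133.4)) body (176, array([ 632.7, -173.8]), array([71.1, 86.9]), np.float64(60.0))
green (855, array([443.6, -24.3]), array([73.2, 73. ]), np.float64(107.9)) (89, array([443.1, -24.5]), array([20.7, 21.8]), np.float64(133.7)) body (71, array([440.2, -14.9]), array([74. , 63.2]), np.float64(62.4))
blue (490, array([615.4, 144.5]), array([58.2, 58.6]), np.float64(108.1)) (90, array([615.7, 144.9]), array([21.1, 20.8]), np.float64(133.8)) body (91, array([605.9, 144.2]), array([42.4, 64. ]), np.float64(61.2))
```

View pics/s2.png

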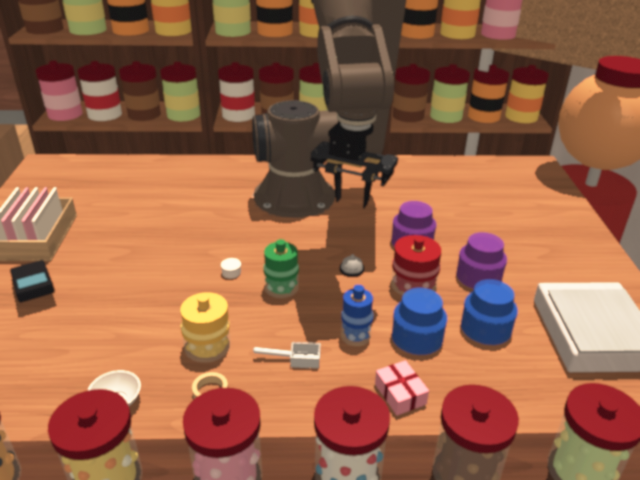

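The scene view shows all four lids seated flat on the jars of their own colour: red (416,262), yellow (205,323), green (281,265), blue (357,313). The flat tops all measure about 108 mm, and the robot is clear.

```bash
python3 -c "
from bench import bot
print(bot.hand_in())"
```

```text
the job is handed in; nothing more can be done
None
```

All four lids are fully home and flat on the jars of their own colour, the jars stand where they were, and the job was handed in at about 32 s on the robot's clock.

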